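# Stand the long valve adaptor in the issue dish

### The arm

A 7-joint arm with a two-finger parallel gripper is mounted at the origin on the work surface. World frame = base frame: x ahead of the robot, y to its left, z up, the work surface at z = 0. Lengths are in m, angles in rad, forces in N, time in s.
With the tool pointing down it reaches from about 0.425 to 0.975 m from the base axis. Payload 16.7 kg.
Tool frame: the origin (TCP) lies midway between the tips of the shut fingers; the grasp point (between the pads) lies 19 mm behind it; z points along the fingers, y is the direction in which the jaws open and shut (so a half turn about z gives the same grasp; the last joint's range is limited). The gripper opens to 85 mm and grips with 20 to 120 N. Pads are 22 mm wide; open, the fingers measure 114 mm over their backs; the gripper's body (76 mm by 85 mm) begins 54 mm behind the grasp point. The pads swing forward as they close: fully open they stand 13 mm farther back than shut.
Start: joints at [1.133, 0.426, 0.074, 1.606, -0.034, 1.111, -0.067], TCP at [0.192, -0.647, 0.231] pointing down, gripper open.
Joint ranges: [-2.85, 2.85], [-0.5, 2.14], [-1.23, 1.37], [0.21, 2.46], [-1.02, 4.16], [0.16, 2.05], [-2.73, 2.73]. Speed limits (rad/s): [1.89, 1.89, 2.39, 2.39, 3.01, 3.01, 3.01].

### API

Orientations are given as a unit quaternion [w, x, y, z].
In Python, from station import * gives the robot as it stands. Calls block until the motion is done:
- move_ptp(position, orientation): joint-space move of the TCP to a pose.
- move_l(position, rot=None, v=0.15, force_limit=None): straight line of the TCP; rot=None keeps the orientation; v is the mean speed in m/s. With force_limit (N) it stops when the force on the tool has changed by that much, and returns True; else False.
- goto_joints(angles): joint-space move.
- move_gripper(opening, effort=None): finger opening in m; effort is the grip in N (None keeps the last); returns when the fingers have stopped.
- pause(seconds).
- solve_ik(position, orientation): joint angles nearest the present ones, or None.
- sense(): the state.
- camera(name): name is "scene" or "top" or "wrist"; returns a dict with "frame" (420x560x3 uint8, red, green, blue), "mtx" (3x3 intrinsics, pixels), "origin" and "attitude" of the camera in the world; the wrist camera has in their place "T_tool_cam" (4x4, takes a point from camera to tool coordinates, whose origin is the TCP and whose axes are the flange's). Camera axes: x right, y up, looking along -z (the intrinsics and any distortion apply to the point x, -y, -z); pixel columns grow to the right and rows downward; lengths in m; the calibration is good to about 2 mm. A picture is of the moment at which its call begins: read the wrist's pose just before it. There is no depth.
A pose or a line that the arm cannot do raises Unreachable and nothing moves.
- close_job(): hands the job in, once; it reports no verdict.
The state is a dict: "t": time; "joint_pos": joint angles; "joint_vel": joint speeds; "joint_efforts": joint torques, N m; "eef_pos": TCP position; "orientation": TCP orientation; "wrist_force": force on the tool from outside, world axes, zero at the start; "ft_torque": the same for the moment, N m; "gripper_width": finger opening in m.
Only numpy, scipy, OpenCV 4.12 (cv2) and the standard library are available. Lean on these libraries where they do the work, as an engineer would, in place of code of your own. Each camera call takes 0.05 s, during which the arm holds its last target. There are 200 camera calls.

### The job

Pick the long valve adaptor with the single hexagonal foot out of the cluttered crate and stand it upright on that foot in the empty round steel dish. Set it down gently, so that its foot rests on the dish before you let go, and leave it standing free; leave the other parts in the crate and do not disturb the steel cup or the patch tin beside the dish.

Things in the scene. Friction and masses are not known exactly. Their poses are not given: they have to be found in the camera images.
- adaptor: Target: chrome valve adaptor, 146 mm long, lying in the crate with its head away from the robot. Origin on its axis, 78 mm from the foot face; x runs foot to head. From the foot face: hex foot 0-14 mm (40 across flats); bare tube 24 diameter, 14-112; round collar 40 diameter, 112-122; spigot 18 diameter, 122-146. Rests on foot and collar, axis 20 mm above the crate floor. About 0.28 kg.
- adaptor_foot (a point): Centre of the flat face of the target's hexagonal foot; once the adaptor stands, it is the lowest point.
- crate: Shallow open timber crate, fixed, 270 (x) by 350 (y) mm outside, walls 10 mm thick, inner floor 6 mm and rim 36 mm above its underside. Origin at the centre of its underside, z up.
- dish: Empty shallow round steel dish, fixed. Origin at the centre of its underside; inner floor 5 mm above it, rim 12 mm above it; outside diameter 100 mm at the base, 112 mm at the rim, wall 3 mm.
- cup: Bystander: round stainless steel cup, 76 mm in diameter at the rim, 78 mm high, standing. Origin at the centre of its underside.
- patch_tin: Bystander: yellow plastic patch tin, 79 x 56 mm, 41 mm high. Origin at the centre of its underside.
- short_adaptor: Other part in the crate: same shape as the target, but only 92 mm long. Origin on its axis 46 mm from the foot face, x axis from foot to head.
- coupling: Other part in the crate: chrome tube 24 mm in diameter, 146 mm long, with a 40 mm hexagon 14 mm thick at both ends. Origin at its middle, x axis along it.
- tyre_lever: Other part in the crate: flat dark steel bar, 212 mm long along its y, 22 mm wide, 8 mm thick, lying flat along the crate's wall nearest the robot. Origin at the centre of its underside.
- flat_spanner: Other part in the crate: flat steel bar with round ends, 174 mm long along its y, 24 mm wide, 7 mm thick, lying along the crate's far wall. Origin at the centre of its underside.
- link_a: Other part in the crate: flat dark steel link plate, 72 mm long along its x, 18 mm wide, 6 mm thick, lying flat between the round parts. Origin at the centre of its underside.
- link_b: Second link plate, as link_a.
Mind the look-alikes: they are no part of the job. What is shaped like the adaptor but red or turquoise is not meant.

How it is judged:
By the outcome, as a careful person would: the job done as asked, in the order asked, and still so for the second after the job is handed in, with the robot touching nothing.
It also fails if it takes over 51 s, if anything falls off the work surface, if the arm or the gripper's body presses on something with over 40 N, if the wrist force passes 120 N, or if a joint passes its speed limit or range.

## Working session

There is one attempt and no reset: what is moved stays moved. The work goes in short steps, each a Python script; the robot and the scene stay as the last script left them, time stands still between calls to the robot, and variables do not carry over. Pictures are saved under pics/ and viewed, about 8 in all and at most 12, crops included, and the job is handed in when it is done.

```bash
mkdir -p pics; ls
cat > h.py <<'E'
from station import *
import numpy as np, cv2
from scipy.spatial.transform import Rotation as R
def quat(a): a=np.array(a,float); return R.from_quat(a[[1,2,3,0]])
def wq(r): q=r.as_quat(); return [q[3],q[0],q[1],q[2]]
def att(c):
    a=np.array(c["attitude"],float)
    return a if a.shape==(3,3) else quat(a).as_matrix()
def ray(c,px):
    d=c.get("dist",c.get("distortion"))
    p=cv2.undistortPoints(np.array([[px]],float),np.array(c["mtx"],float),None if d is None else np.array(d,float))[0,0]
    return np.array(c["origin"],float), att(c)@np.array([p[0],-p[1],-1])
def atz(c,px,z):
    o,d=ray(c,px); return o+d*(z-o[2])/d[2]
def proj(c,P):
    q=(np.array(P,float)-c["origin"])@att(c); q=q*[1,-1,-1]; d=c.get("dist",c.get("distortion"))
    return cv2.projectPoints(q.reshape(-1,1,3),np.zeros(3),np.zeros(3),np.array(c["mtx"],float),None if d is None else np.array(d,float))[0][:,0]
def wristcam():
    s=sense(); c=camera("wrist"); T=np.array(c["T_tool_cam"]); Rt=quat(s["orientation"]).as_matrix()
    c["origin"]=np.array(s["eef_pos"])+Rt@T[:3,3]; c["attitude"]=Rt@T[:3,:3]; return c
def save(c,n): cv2.imwrite("pics/"+n,cv2.cvtColor(c["frame"],cv2.COLOR_RGB2BGR))
E
python3 - <<'E'
from h import *
import pickle
for n in("top","scene"):
    c=camera(n); save(c,n+"1.png"); pickle.dump(c,open(n+".pkl","wb"))
    print({k:v for k,v in c.items() if k!="frame"})
s=sense(); print(s)
E
```

```text
pics
{'mtx': array([[452.9187044 ,   0.        , 273.15359103],
       [  0.        , 452.9187044 , 202.74640483],
       [  0.        ,   0.        ,   1.        ]]), 'origin': array([0.43790631, 0.04865461, 0.91029526]), 'attitude': array([ 0.70920405,  0.02635024, -0.05204709, -0.70258549])}
{'mtx': array([[436.67024621,   0.        , 276.41538992],
       [  0.        , 436.67024621, 208.48962876],
       [  0.        ,   0.        ,   1.        ]]), 'origin': array([0.80846453, 0.55294472, 0.88920789]), 'attitude': array([0.21945554, 0.06410785, 0.29175871, 0.92876601])}
{'t': 0.1, 'joint_pos': array([ 1.13351057,  0.42669085,  0.0738553 ,  1.60650805, -0.0341083 ,
        1.11081787, -0.06711291]), 'joint_vel': array([-0.0010406 , -0.00087004,  0.00161887, -0.00013082,  0.00076948,
        0.00024766,  0.00170682]), 'joint_efforts': array([ 8.66500020e-03, -9.51537681e+01,  3.77183586e+00, -4.64407432e+01,
        1.96837279e-02,  6.34996657e-03, -4.12632846e-05]), 'eef_pos': array([ 0.19146121, -0.64690496,  0.23068185]), 'orientation': array([-5.69610778e-04,  9.89668633e-01,  1.43372442e-01, -1.21196312e-04]), 'wrist_force': array([ 0.04756817, -0.22990197, -0.79636949]), 'ft_torque': array([-0.01365365, -0.02660193,  0.00669812]), 'gripper_width': 0.08527096330460468}
```

View pics/top1.png

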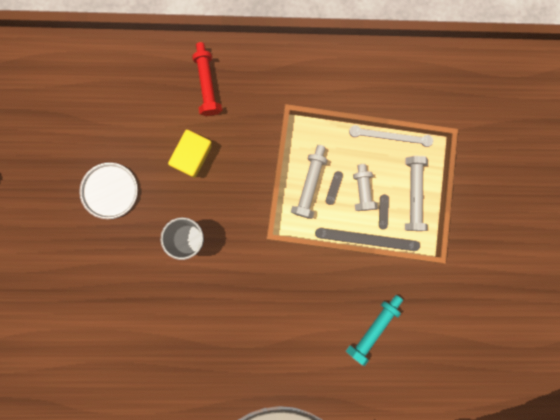

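View pics/scene1.png

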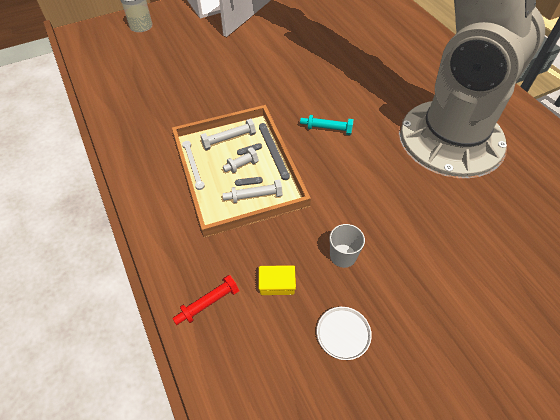

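Candidates in top view: chrome long part (313,182), which has a hex at one end (303,212) and a collar plus spigot at the far end (318,153); chrome short part (365,187), too short; chrome part (417,193), hexes at both ends, so the coupling; red (206,80) and turquoise (376,330), wrong colours. The part at (313,182) fits. The dish is at (109,190), the cup at (182,239) and the tin at (190,153). Next I confirm with a crop and measure.

Run:
```python
from h import *
import pickle
t=pickle.load(open("top.pkl","rb")); s=pickle.load(open("scene.pkl","rb"))
f=t["frame"][100:265,265:465]; cv2.imwrite("pics/crop1.png",cv2.cvtColor(cv2.resize(f,None,fx=4,fy=4,interpolation=cv2.INTER_CUBIC)[:600,:800],cv2.COLOR_RGB2BGR))
for n,px,z in [("foot",(303,212),.026),("head",(321,147),.026),("dishrim",(109,190.5),.012),("cuprim",(182,239),.078),("tin top",(190,153),.041)]: print(n,atz(t,px,z).round(4))
for n,px,z in [("foot",(279,189),.026),("head",(224,198),.026),("dishrim",(344,333),.012),("cuprim",(347,240),.078),("tintop",(277,278),.041)]: print("s",n,atz(s,px,z).round(4))
cr=[atz(t,p,.036)[:2].round(3) for p in [(286,106),(457,129),(446,262),(268,239)]]; print(cr)
# dish ellipse fit in top: bright mask
g=t["frame"].astype(int); m=((g.min(2)>150)&(np.ptp(g,axis=2)<40)).astype(np.uint8); m[:150]=0;m[230:]=0;m[:,:70]=0;m[:,150:]=0
k=cv2.findContours(m,0,1)[0]; k=max(k,key=cv2.contourArea); (e,ax,an)=cv2.fitEllipse(k); print("dish ell",e,ax,atz(t,e,.012))
```

```text
foot [ 0.519 -0.042  0.026]
head [ 0.6499 -0.0782  0.026 ]
dishrim [0.5588 0.3411 0.012 ]
cuprim [0.4625 0.1842 0.078 ]
tin top [0.6303 0.1797 0.041 ]
s foot [ 0.5168 -0.0368  0.026 ]
s head [ 0.6495 -0.0728  0.026 ]
s dishrim [0.5591 0.343  0.012 ]
s cuprim [0.4657 0.1878 0.078 ]
s tintop [0.6324 0.1843 0.041 ]
[array([ 0.73 , -0.007]), array([ 0.689, -0.352]), array([ 0.424, -0.32 ]), array([0.465, 0.027])]
dish ell (108.12968444824219, 190.20265197753906) (54.50303649902344, 56.812469482421875) [0.55937854 0.34284228 0.012     ]
```

View pics/crop1.png

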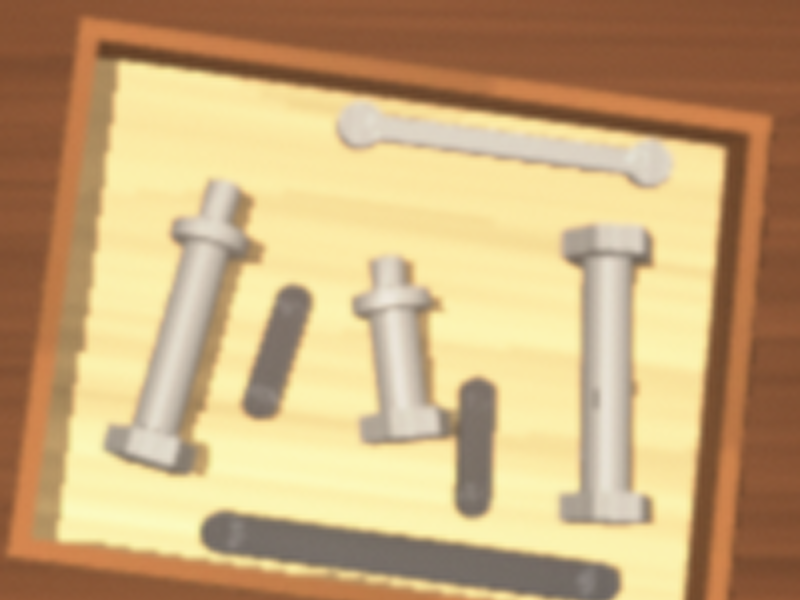

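The crop confirms the target: one hex foot at top-view px (302,214), collar at (318,158), spigot tip at (321,146). Now I check which tilts and yaws are reachable.

Run:
```python
from h import *
import pickle
phi=np.arctan2(-.0362,.1309); a=np.array([np.cos(phi),np.sin(phi),0]); foot=np.array([.517,-.039,.026])
Rp=Rpick(phi,np.radians(15)); g=foot+.09*a
move_gripper(.052)
move_ptp(list(g-Rp.as_matrix()[:,2]*.16),wq(Rp))
pause(.2); c=wristcam(); save(c,"w1.png"); pickle.dump(c,open("w1.pkl","wb")); s=sense(); print(s["t"],s["eef_pos"],s["gripper_width"],s["joint_pos"].round(2),c.keys())
# overlay of predicted points
f=cv2.cvtColor(c["frame"],cv2.COLOR_RGB2BGR)
for d in (0,14,112,122,146):
    p=proj(c,[foot+d/1000*a])[0]; print(d,p.round(1))
```

```text
3.375 [ 0.64361067 -0.07444885  0.18056101] 0.051444232173211105 [ 0.47  0.66 -0.65  1.48  0.29  1.38  1.09] dict_keys(['frame', 'mtx', 'T_tool_cam', 'origin', 'attitude'])
0 [273.   77.5]
14 [273.   94.3]
112 [273.  210.1]
122 [273.  221.7]
146 [273.  249.4]
```

View pics/w1.png

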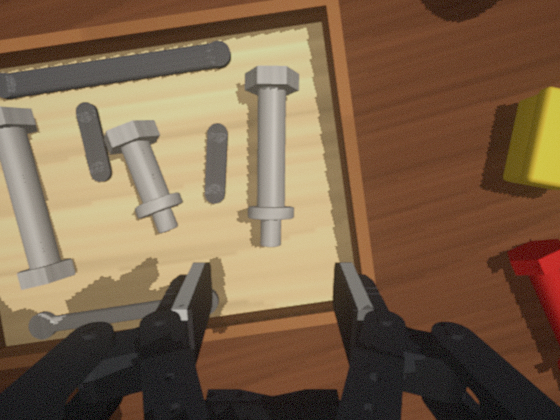

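The wrist view shows the adaptor's foot at (272,79), collar at (271,212) and spigot tip at (270.5,246), 1–2 px left of my prediction. I correct for that and grasp. The fingers clear the link (217,163) and the wall.

Run:
```python
from h import *
import pickle
c=pickle.load(open("w1.pkl","rb"))
A=atz(c,(272,90),.026);B=atz(c,(270.7,235),.026); a=(B-A)/np.linalg.norm(B-A); phi=np.arctan2(a[1],a[0])
foot=np.array([.517,-.039,.026]); foot=A+a*np.dot(foot-A,a); col=atz(c,(271,213),.026)
print(foot,np.degrees(phi),"collar at mm",np.dot(col-foot,a)*1e3)
Rp=Rpick(phi,np.radians(15)); z=Rp.as_matrix()[:,2]; g=foot+.090*a
tcp=g+z*(.010-.026)/z[2]
move_l(list(tcp-z*.05),wq(Rp),v=.12)
print(move_l(list(tcp),v=.06,force_limit=8))
s=sense(); print(s["eef_pos"],tcp,s["wrist_force"])
move_gripper(.0,effort=60); s=sense(); print("w",s["gripper_width"],s["wrist_force"])
if s["gripper_width"]>.015:
    move_l(list(np.array(s["eef_pos"])+[0,0,.14]),v=.12); pause(.2)
s=sense(); print(s["t"],s["eef_pos"],s["gripper_width"],s["wrist_force"],s["ft_torque"])
c=wristcam(); save(c,"w2.png"); pickle.dump((foot,phi,tcp),open("g.pkl","wb"))
```

```text
[ 0.51680394 -0.0396841   0.026     ] -15.992196597775587 collar at mm 114.51966089398259
False
[ 0.5995093  -0.06325119  0.01031856] [ 0.5991996  -0.06329853  0.01      ] [0.16123538 0.42015141 0.21896179]
w 0.021993214184492724 [ 0.54554751 -0.35602336  5.22476032]
7.4583 [ 0.5992889  -0.06332755  0.1499044 ] 0.022221250423308345 [ 0.49795353  0.10942924 -2.33727583] [-0.1789309  -0.49744168 -0.01636578]
```

View pics/w2.png

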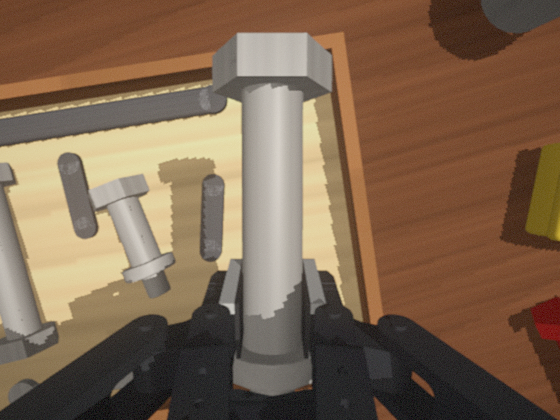

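The adaptor is gripped on the tube below the collar, hex foot at (272,62), and lifted clear; the other parts stayed in the crate. Now rotate it upright above the dish.

Run:
```python
from h import *
import pickle
foot,phi,tcp=pickle.load(open("g.pkl","rb")); D=np.array([.559,.343,.005])
Rp=Rpick(phi,np.radians(15)); Rd=Rplace(Rp,phi,np.radians(-20))
off=Rd.as_matrix()@Rp.inv().as_matrix()@(tcp-foot)   # tcp relative to foot centre when upright
print("off",off)
pickle.dump((off,wq(Rd)),open("p.pkl","wb"))
for h in (.2,.15,.1,.04,0): 
    j=solve_ik(list(D+off+[0,0,h]),wq(Rd)); print(h,None if j is None else np.round(j,2))
s=sense(); move_l(list(np.array(s["eef_pos"])+[0,0,.13]),v=.2)
move_ptp(list(D+off+[0,0,.15]),wq(Rd)); print(sense()["joint_pos"].round(2))
for h in (.1,.04,0): 
    j=solve_ik(list(D+off+[0,0,h]),wq(Rd)); print(h,None if j is None else np.round(j,2))
move_l(list(D+off+[0,0,.04]),v=.12); pause(.3)
s=sense(); print(s["t"],s["eef_pos"],D+off+[0,0,.04],s["gripper_width"],s["wrist_force"])
c=camera("scene"); pickle.dump(c,open("s2.pkl","wb"))
f=cv2.cvtColor(c["frame"],cv2.COLOR_RGB2BGR); x0,y0=250,130
f=cv2.resize(f[y0:y0+280,x0:x0+220],None,fx=2.1,fy=2.1,interpolation=cv2.INTER_CUBIC)
F=np.array(s["eef_pos"])-off
for zz in (0,.014,.112,.146):
    p=proj(c,[F+[0,0,zz]])[0]; print(zz,p.round(1)); cv2.circle(f,tuple(int(v) for v in (p-[x0,y0])*2.1),3,(0,0,255),-1)
cv2.imwrite("pics/s2.png",f)
```

```text
off [ 0.01503508 -0.00547232  0.08571281]
0.2 [-0.51  0.58 -0.81  2.06  1.65  1.69 -0.9 ]
0.15 [-0.61  0.63 -0.68  2.08  1.66  1.65 -1.01]
0.1 [-0.72  0.69 -0.54  2.09  1.66  1.61 -1.11]
0.04 [-0.88  0.77 -0.33  2.09  1.64  1.51 -1.23]
0 [-1.    0.83 -0.19  2.08  1.63  1.43 -1.32]
[-0.46  0.71 -0.88  2.07  1.73  1.78 -0.97]
0.1 [-0.49  0.8  -0.84  2.07  1.77  1.81 -1.05]
0.04 [-0.53  0.91 -0.79  2.07  1.82  1.83 -1.14]
0 [-0.55  0.98 -0.76  2.05  1.85  1.85 -1.19]
11.5417 [0.57415264 0.33756075 0.13124336] [0.57403508 0.33752768 0.13071281] 0.0226080601802074 [ 0.12663669 -0.21867818 -2.75292895]
0 [346.  327.3]
0.014 [346.9 324.8]
0.112 [353.7 305.3]
0.146 [356.5 297.5]
```

View pics/s2.png

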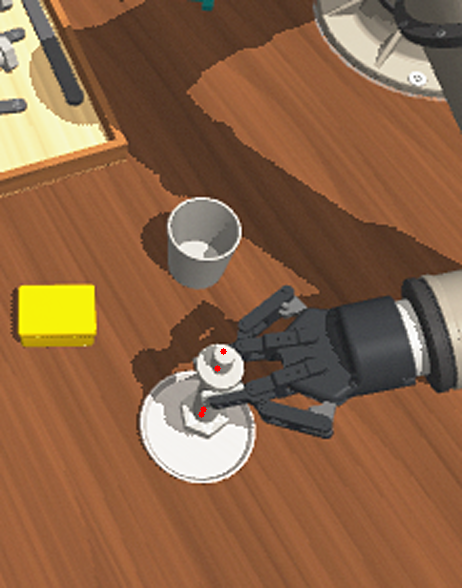

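The adaptor hangs upright over the dish: spigot top at crop (223,353) matches the prediction, foot near (205,414). The arm clears the cup and the tin. I enlarge once to judge the tilt.

Run:
```python
from h import *
import pickle
c=pickle.load(open("s2.pkl","rb")); off,q=pickle.load(open("p.pkl","rb")); F=np.array([0.57415264,0.33756075,0.13124336])-off
k=7; x0,y0=312,285; f=cv2.cvtColor(c["frame"],cv2.COLOR_RGB2BGR)
f=cv2.resize(f[y0:y0+80,x0:x0+80],None,fx=k,fy=k,interpolation=cv2.INTER_CUBIC)
t=np.linspace(0,2*np.pi,60)
for r,z,col in((.020,.122,(0,0,255)),(.009,.146,(0,255,0)),(.0231,.014,(255,0,0)),(.0231,0,(255,0,255))):
    p=proj(c,F+np.c_[r*np.cos(t),r*np.sin(t),0*t+z]); cv2.polylines(f,[np.int32((p-[x0,y0]+.5)*k)],True,col,1)
cv2.imwrite("pics/s3.png",f)
```

```text
(no output)
```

View pics/s3.png

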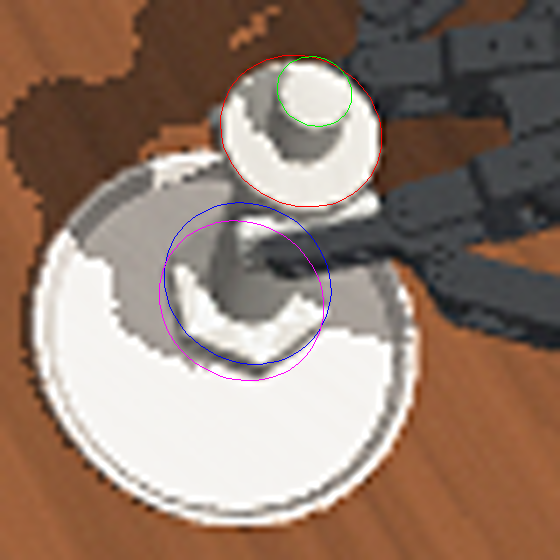

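The overlay agrees to within a pixel at collar, spigot and hex, so it is vertical and centred. Lower it gently to contact.

Run:
```python
from h import *
import pickle
off,q=pickle.load(open("p.pkl","rb")); D=np.array([.559,.343,.005]); T=D+off
move_l(list(T+[0,0,.010]),v=.06); pause(.15); f0=sense()["wrist_force"]
hit=move_l(list(T+[0,0,-.004]),v=.015,force_limit=4)
s=sense(); print(s["t"],hit,"foot z",s["eef_pos"][2]-off[2],s["wrist_force"]-f0,s["gripper_width"],s["ft_torque"])
```

```text
12.9083 True foot z 0.00949409133382155 [-1.42278945  1.55145464  6.91370714] 0.022251366264273265 [0.18360942 0.1097797  0.03649769]
```

Run:
```python
from h import *
import pickle
off,q=pickle.load(open("p.pkl","rb"))
pause(.3); s=sense(); print(s["eef_pos"]-off,s["wrist_force"],s["ft_torque"])
p=np.array(s["eef_pos"])
hit=move_l(list(p-[0,0,.003]),v=.01,force_limit=5); pause(.2)
s=sense(); print(s["t"],hit,s["eef_pos"]-off,s["wrist_force"],s["ft_torque"])
c=camera("scene"); pickle.dump(c,open("s4.pkl","wb"))
F=np.array(s["eef_pos"])-off
k=7; x0,y0=312,285; f=cv2.cvtColor(c["frame"],cv2.COLOR_RGB2BGR)
f=cv2.resize(f[y0:y0+80,x0:x0+80],None,fx=k,fy=k,interpolation=cv2.INTER_CUBIC)
F[2]=.005; t=np.linspace(0,2*np.pi,60)
for r,z,col in((.020,.122,(0,0,255)),(.009,.146,(0,255,0)),(.0231,.014,(255,0,0)),(.0231,0,(255,0,255))):
    pp=proj(c,F+np.c_[r*np.cos(t),r*np.sin(t),0*t+z]); cv2.polylines(f,[np.int32((pp-[x0,y0]+.5)*k)],True,col,1)
cv2.imwrite("pics/s4.png",f)
```

```text
[0.55905974 0.34300851 0.00947486] [-0.63500961  0.11601419  4.90549056] [ 0.129268    0.06177835 -0.01002351]
13.6167 True [0.55927161 0.34302359 0.00954086] [-1.14239663  0.51944335  4.95293262] [ 0.00810069  0.10150388 -0.07978692]
```

View pics/s4.png

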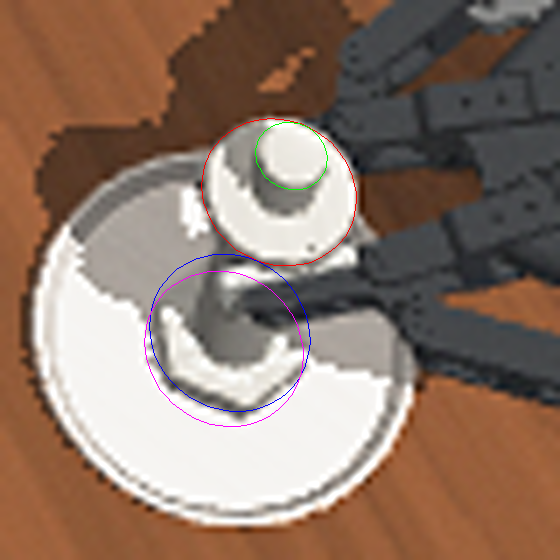

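The foot is firmly on the dish floor: about 7 N of contact, and pressing further gave no travel. The part is upright and centred, so I release and retreat.

Run:
```python
from h import *
import pickle
move_gripper(.07); pause(.2); s=sense(); print(s["gripper_width"],s["wrist_force"])
p=np.array(s["eef_pos"]); z=quat(s["orientation"]).as_matrix()[:,2]; hz=np.array([z[0],z[1],0]); hz/=np.linalg.norm(hz)
for d in (hz,z):
    try: move_l(list(p-.11*d),v=.1); break
    except Unreachable as e: print("unreach",e)
try: move_l(list(np.array(sense()["eef_pos"])+[0,0,.12]),v=.15)
except Unreachable as e: print("unreach up",e)
pause(.5); s=sense(); print(s["t"],s["eef_pos"],s["wrist_force"])
c=camera("scene"); f=cv2.cvtColor(c["frame"],cv2.COLOR_RGB2BGR)
f=cv2.resize(f[110:390,160:440],None,fx=2.1,fy=2.1,interpolation=cv2.INTER_CUBIC); cv2.imwrite("pics/s5.png",f)
```

```text
0.06981998662416648 [ 0.12747554 -0.21415053 -0.36292395]
17.0833 [0.47131951 0.37462172 0.21443439] [-0.05273095 -0.70733406 -0.45921885]
```

View pics/s5.png

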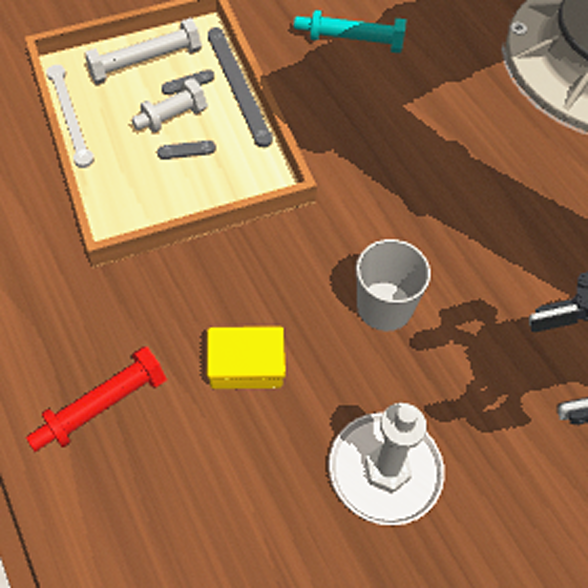

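The adaptor stands free and upright in the dish at crop (393,450). The cup, tin and crate parts are where they were, and the gripper is clear.

```bash
python3 -c "
from h import *
print(close_job())"
```

```text
the job is handed in; nothing more can be done
None
```

The long single-hex adaptor is standing upright on its foot, free, near the centre of the steel dish, and the job is handed in. The robot clock read about 17 s at the last check.

**Pick and place:** I gripped it on the bare tube below the collar, lifted it out and turned it upright above the dish. I then lowered it slowly until the foot touched, and only then opened the gripper and backed off.

**Last checks:**
- **Contact before release:** the force on the tool rose by about 7 N, and pressing 3 mm further gave no travel.
- **After release:** the last picture shows the adaptor upright and the gripper clear. The cup, the patch tin and the other crate parts look unmoved.

**One disagreement:** contact came about 4.5 mm higher than I had computed. My estimate of where the foot sat along the grip was probably off by a few millimetres: an earlier collar measurement was also off, by 2.5 mm. I trusted the force contact and the picture instead.

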